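Shut the microscope accessory case with its draw latch

ROBOT

A 6-joint arm with a two-finger parallel gripper is mounted at the origin on the work surface. World frame = base frame: x ahead of the robot, y to its left, z up, the work surface at z = 0. Lengths are in mm, angles in rad, forces in N, time in s.
With the tool pointing down it reaches from about 350 to 950 mm from the base axis. Payload 17.4 kg.
Tool frame: the origin (TCP) lies between the finger pads; the fingertips stand 22 mm ahead of it and the grasp point (between the pads) lies 3 mm ahead of it; x points along the fingers, z is the direction in which the jaws open and shut, and the axes are right-handed (so a half turn about x gives the same grasp; the last joint's range is limited). The gripper opens to 93 mm and grips with 3 to 60 N. Pads are 15 mm wide; open, the fingers measure 128 mm over their backs; the gripper's body (75 mm by 188 mm) begins 65 mm behind the grasp point.
Start: joints at [-1.192, 0.116, 1.442, -0, 1.584, -0.038], TCP at [273.256, -617.222, 240.646] pointing down, gripper open.
Joint ranges: [-2.83, 2.83], [-0.83, 2.19], [0.07, 2.5], [-1.14, 4.28], [0.01, 3], [-2.97, 2.97]. Speed limits (rad/s): [1.89, 1.89, 2.22, 3.14, 3.14, 3.14].

INTERFACE

Orientations are given as a rotation vector (axis times angle).
In Python, from rig import robot gives the robot as it stands.
- The arm moves only by the tool step_arm, never from a script. Its argument "targets" is a list that holds one entry, the list of rows, each a list of 7 numbers: the shift along the world's x, y, z in mm, then the turn, a rotation vector about the world's x, y, z in rad, then the opening, from 0 (shut) to 1 (fully open). A call has 1 to 12 rows; each row shifts and turns the commanded pose from where the row before left it; what a row does not reach is not made up. A row lasts 1/8 s, in which the tool goes at most 62.5 mm and 10.7 degrees, less where a joint would pass 70% of its speed; a pose out of reach is approached as far as the arm can. A call is refused whole if a number of a shift passes 62.5 or a number of a turn 0.188, either way. A call with a gripper value outside its range is refused whole. The fingers move at their own pace and stop on an object; "newtons" is the grip in N (left out, the last holds). Time passes only in rows, so rows that do not move let the fingers close. It gives the time, the measured TCP pose, the force and the opening at its end, in the units of the state.
- robot.get_obs(): the state, without advancing time (a new reading comes with each control period).
- robot.read_camera(name): name is "side" or "top" or "wrist"; returns a dict with "frame" (384x512x3 uint8, blue, green, red), "vfov" (degrees; the focal length in pixels is half the picture's height over the tangent of half this angle, whatever the lens; pixels are square), "cx", "cy" (the principal point, pixels), "k1" (the pictures are not rectified: a ray, as slopes to the right and down, at radius r is drawn at 1 + k1 r^2 times it, then the intrinsics apply), "extrinsics" (4x4, takes a point from world to camera coordinates); the wrist camera has in their place "tool_from_camera" (4x4, takes a point from camera to tool coordinates, whose origin is the TCP and whose axes are the tool frame's). Camera axes: x right, y down, z forward; pixel columns grow to the right and rows downward; lengths in mm; the calibration is good to about 2 mm. A picture is of the moment at which its call begins: read the wrist's pose just before it. There is no depth.
- robot.hand_in(): hands the job in, once; it reports no verdict.
The state is a dict: "time_s": time; "joint_positions": joint angles; "joint_velocities": joint speeds; "joint_efforts": joint torques, N m; "ee_pos": TCP position; "tcp_rot": TCP orientation; "ft_force": force on the tool from outside, world axes, zero at the start; "wrist_torque": the same for the moment, N m; "grip_width": opening from 0.0 (shut) to 1.0 (fully open).
Only numpy, scipy, OpenCV 4.12 (cv2) and the standard library are available. Lean on these libraries where they do the work, as an engineer would, in place of code of your own. Each camera call takes 0.05 s, during which the arm holds its last target. There are 200 camera calls.

TASK

Close the grey microscope accessory case: take its latch's steel loop in the gripper, hook it over the keeper on the far half, and draw it back under the lip until you feel its bar bear on the keeper, with a light pull of some 3 to 8 N. Only then let go of the loop and push the lever over past its toggle point until it lies shut and holds the two halves tight together. Be gentle: do not tug the loop hard, ram the lever or lean on the case, and leave the dish, beaker and rock where they are.

Things in the scene. Friction and masses are not known exactly. Their poses are not given: they have to be found in the camera images.
- case: Grey hard case standing on the table, 300 mm long (y), 195 mm deep, flat top 160 mm high; does not shift. Origin on the table below the seam, at mid-length; z up, x from the near, fixed half (120 mm deep) to the far, hinged half (75 mm). A steel draw latch straddles the seam on top, at y = 0: lever and loop on the near half, keeper on the far half.
- pivot (a point): Axis of the latch lever's pivot (along the case's y), at the middle of the lever's width, 24 mm above the case's top; 35 mm on the near side of the seam.
- keeper_slot (a point): Point on the far half's top, below the middle of the keeper's range. The keeper is a steel post 24 mm wide (y), 6 mm thick (x), with a lip on top overhanging 4 mm to +x; lip underside 26.5, top 31.5 mm above the case's top. It is screwed down through slots: its +x face, behind which the bar hooks, lies up to 7 mm to either side (x) of this point: not reported, to be felt or seen.
- shell (a joint): Hinge of the far half along its bottom edge, rad: 0 = the halves meet, about 0.035 = ajar (6 mm gap at the keeper's height), where a foam seal holds it at the start. The foam starts to give at about 10 N at the keeper and takes about 22 N to close.
- front: The far, hinged half of the case, 75 mm deep, 300 mm long, grey. Origin on its hinge line (6 mm above the table, in the seam), x away from the near half, z up. It carries the keeper.
- lever (a joint): Latch lever angle, rad: 0 = shut, on its stop, lying back over the near half with the tip 15 degrees below level; grows as it swings up; 1.83 = upright; to 2.75, leaning over the keeper. With the loop hooked, the pull opens it above about 0.35 and snaps it shut below 0.2. Light friction (0.04 N m) holds it when slack. Pushing it over takes 8 to 17 N at 55 mm from the pivot.
- handle: The lever: flat steel bar 75 mm long, 20 wide, 5 thick. Origin on the pivot, x along the bar to its tip, y along the pivot axis, z normal to its broad face. The +z face (3.5 mm from the origin) is up when shut and faces the keeper when the lever stands up: this is the face to push.
- loop: The latch's loop: a round cross-bar (5 mm thick, along y) between two flat arms (6 mm high, 4 thick, 38 mm over their outer sides). Origin at the bar's centre, x outwards from the lever along the arms. Arms run 80 mm back to a pin in the lever, 22 mm from its pivot; the first 50 mm behind the bar can be gripped.
- loop_grip (a point): Midway between the loop's arms, 18 mm behind the cross-bar: grip here across both arms. The loop turns on its pin with light friction and stays where put; moving it also swings the lever (2 to 4 N of drag). Hooked, the bar's centre sits 12 to 24 mm above the case's top, against the keeper's face. Its arms are sprung: rigid to 28 N of pull, then 1.2 N per mm, up to 16 mm.
- dish: Bystander: closed glass Petri dish, 94 mm diameter, 16 mm high; origin under its centre.
- beaker: Bystander: glass beaker, 76 mm diameter, 100 mm high; origin under its centre.
- rock: Bystander: brown mineral specimen, 70 x 50 x 46 mm; origin under its centre.

How it is judged (in metres and radians):
On the way, in this order (a step that is already met when the one before it is completed fails the run):
1. held by the gripper, the loop is drawn back under the keeper's lip and pulls on the keeper, with the lever still up (contact force between the fingers and loop above 0.5 N and contact force between loop and front above 1.5 N and z of loop in the frame of front between 0.16 and 0.1805 m and x of loop in the frame of front above 0.0235 m and value of joint lever above 0.7 rad), for 0.1 s.
2. the lever is over its toggle point and shut, the halves drawn together (value of joint lever below 0.06 rad and value of joint shell below 0.006 rad), for 0.2 s.
At the end, for the whole second after the job is handed in: The lever lies shut (within 0.06 rad of its stop) and still, the two halves meet (within 0.006 rad, about 1 mm at the top), and the loop's bar is under the keeper's lip, pulling on the front half with more than 15 N (all of step 2 and contact force between loop and front above 15 N and z of loop in the frame of front below 0.1805 m and x of loop in the frame of front above 0.0235 m and angular speed of handle below 0.1 rad/s); the robot touches nothing.
It fails at once if the loop is tugged by the gripper against the keeper with more than 14 N (contact force between the fingers and loop above 0.5 N and value of joint lever above 0.7 rad and contact force between loop and front above 14 N).
It fails at once if the lever is pushed with more than 25 N (contact force between the fingers and handle_c0 above 25 N).
It fails at once if the far half is pressed by the robot with more than 20 N (contact force between the arm and front above 20 N).
It fails at once if the dish, beaker or rock is shifted by more than 20 mm (distance of any of dish, beaker, rock from where it was at the start of the episode above 0.02 m).
It also fails if it takes over 72 s, if anything falls off the work surface, if the arm or the gripper's body presses on something with over 40 N, if the wrist force passes 120 N, or if a joint passes its speed limit or range.

## Working session

There is one attempt and no reset: what is moved stays moved. The work goes in short steps, Python scripts to look and compute and a tool call to move; the robot and the scene stay as the last step left them, time stands still between calls to the robot, and variables do not carry over. Pictures are saved under pics/ and viewed, about 8 in all and at most 12, crops included, and the job is handed in when it is done.

Besides the shell and the picture viewer there is one more tool, called as name(argument=value, ...), one argument or row to a line, values as JSON. step_arm: Moves the arm, as the interface text tells. Its arguments: {"type":"object","properties":{"targets":{"type":"array","items":{"type":"array","items":{"type":"array","items":{"type":"number"}}}},"newtons":{"type":"number"}},"required":["targets"]}

```bash
ls; mkdir -p pics
cat > h.py <<'E'
import numpy as np, cv2
from scipy.spatial.transform import Rotation as R
from rig import robot
def cam(n):
    o=robot.get_obs(); c=robot.read_camera(n); f=192/np.tan(np.radians(c['vfov'])/2)
    if n=='wrist':
        T=np.eye(4);T[:3,:3]=R.from_rotvec(o['tcp_rot']).as_matrix();T[:3,3]=o['ee_pos'];W=T@np.array(c['tool_from_camera'])
    else: W=np.linalg.inv(np.array(c['extrinsics']))
    return dict(im=c['frame'],f=f,cx=c['cx'],cy=c['cy'],k=c['k1'],W=W)
def ray(c,u,v):
    d=np.array([(u-c['cx'])/c['f'],(v-c['cy'])/c['f']]);s=d.copy()
    for _ in range(20): s=d/(1+c['k']*(s@s))
    return c['W'][:3,3],c['W'][:3,:3]@np.array([s[0],s[1],1])
def atz(c,u,v,z):
    o,d=ray(c,u,v);return o+d*(z-o[2])/d[2]
def proj(c,p):
    q=np.linalg.inv(c['W'])@np.append(p,1);s=q[:2]/q[2];s=s*(1+c['k']*(s@s));return s*c['f']+[c['cx'],c['cy']]
E
python3 - <<'E'
from h import *
import pickle
o=robot.get_obs();print(o['ee_pos'],o['tcp_rot'],o['ft_force'],o['time_s'])
d={n:cam(n) for n in('side','top')}
pickle.dump(d,open('c0.pkl','wb'))
for n in d: cv2.imwrite(f'pics/{n}0.png',d[n]['im']); print(n,d[n]['f'],np.round(d[n]['W'],2).tolist())
E
```

```text
pics
[ 273.20455967 -617.0449198   239.92707088] [ 0.89757077  1.37899339 -0.89652088] [ 0.68031319 -0.46363787  0.08102128] 0.0
side 383.8584360888647 [[-0.82, -0.54, 0.18, 450.65], [-0.57, 0.78, -0.27, 262.92], [0.0, -0.33, -0.95, 904.14], [0.0, 0.0, 0.0, 1.0]]
top 475.2200451742898 [[-0.03, -1.0, 0.06, 507.2], [-1.0, 0.03, -0.01, 74.76], [0.01, -0.07, -1.0, 1322.97], [0.0, 0.0, 0.0, 1.0]]
```

View pics/top0.png

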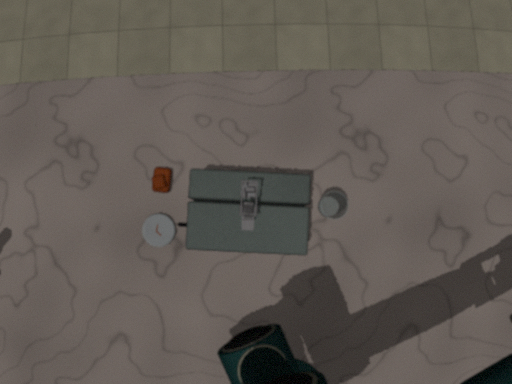

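View pics/side0.png

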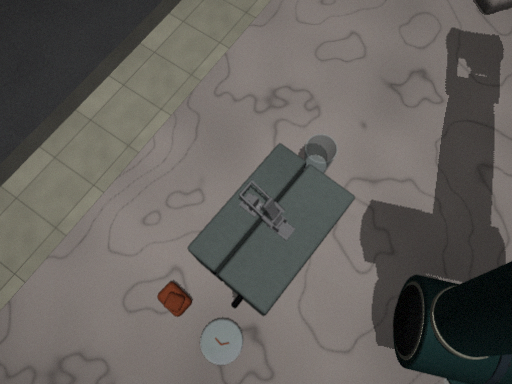

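Run:
```python
from h import *
import pickle
d=pickle.load(open('c0.pkl','rb'));t=d['top']
P={n:atz(t,*p,160)[:2] for n,p in dict(nl=(187,249),nr=(307,254),sl=(188,201),sr=(308,208),fl=(191,169),fr=(311,175)).items()}
for n in P: print(n,P[n].round(1))
a=P['nl']-P['nr'];print('yaw',np.degrees(np.arctan2(a[1],a[0]))-90,np.linalg.norm(a))
o=robot.get_obs();print(R.from_rotvec(o['tcp_rot']).as_matrix().round(3))
c=cam('wrist');M=R.from_rotvec(o['tcp_rot']).as_matrix();W=np.eye(4);W[:3,:3]=M;W[:3,3]=o['ee_pos'];print((np.linalg.inv(W)@c['W']).round(2))
z1=cv2.resize(t['im'][155:265,170:345],None,fx=4,fy=4,interpolation=2)
s=cv2.resize(d['side']['im'][150:270,200:340],None,fx=5,fy=4.9,interpolation=2)
cv2.imwrite('pics/sidec.png',s)
```

```text
nl [451.8 231.7]
nr [431.8 -61.6]
sl [569.3 226.8]
sr [544.4 -67.5]
fl [648.1 218. ]
fr [625.7 -77.7]
yaw -3.904743938076919 293.98288475040425
[[-0.     0.914  0.405]
 [ 0.001  0.405 -0.914]
 [-1.     0.    -0.001]]
[[  -0.     -0.29    0.96 -146.21]
 [   0.     -0.96   -0.29   80.41]
 [   1.      0.      0.     -0.58]
 [   0.      0.      0.      1.  ]]
```

View pics/sidec.png

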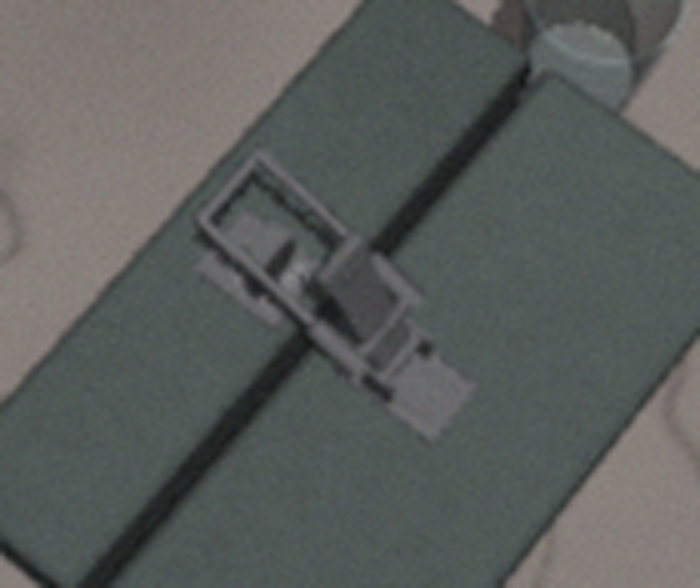

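step_arm(
  targets=[
    [[10,30,20,0,0,-0.02,1],[12,30,20,0,0,-0.02,1],[12,30,20,0,0,-0.02,1],[12,30,10,0,0,-0.02,1],[12,30,10,0,0,-0.02,1],[12,30,10,0,0,-0.02,1],[12,30,10,0,0,-0.02,1],[12,30,0,0,0,-0.02,1],[12,30,0,0,0,-0.02,1],[12,30,0,0,0,-0.02,1],[12,30,0,0,0,-0.02,1],[12,30,0,0,0,-0.02,1]],
  ],
)

```text
time_s: 1.65
ee_pos: [415.4, -256.2, 340.5]
tcp_rot: [1.079, 1.287, -1.079]
ft_force: [0.2, -0.2, 0.2]
grip_width: 0.997
```

step_arm(
  targets=[
    [[14,30,0,0,0,-0.022,1],[14,30,0,0,0,-0.022,1],[14,30,0,0,0,-0.022,1],[14,30,0,0,0,-0.022,1],[14,30,0,0,0,-0.022,1],[14,30,0,0,0,-0.022,1],[14,30,0,0,0,-0.022,1],[14,30,0,0,0,-0.022,1],[14,30,0,0,0,-0.022,1],[14,30,0,0,0,-0.022,1],[14,35,0,0,0,-0.022,1],[0,0,0,0,0,0,1]],
  ],
)

```text
time_s: 3.15
ee_pos: [569.6, 79.5, 339.9]
tcp_rot: [1.255, 1.18, -1.256]
ft_force: [-0.1, 0.1, 0.8]
grip_width: 0.999
```

Run:
```python
from h import *
import pickle
o=robot.get_obs();print(o['ee_pos'],R.from_rotvec(o['tcp_rot']).as_matrix().round(3).tolist(),o['ft_force'],o['time_s'])
c=cam('wrist');pickle.dump(c,open('c1.pkl','wb'))
cv2.imwrite('pics/w1.png',cv2.resize(c['im'],(800,600)))
```

```text
[569.60841247  79.50236874 339.86006246] [[-0.001, 0.998, -0.063], [0.0, -0.063, -0.998], [-1.0, -0.001, -0.0]] [-0.13973617  0.09768969  0.81206669] 3.15
```

View pics/w1.png

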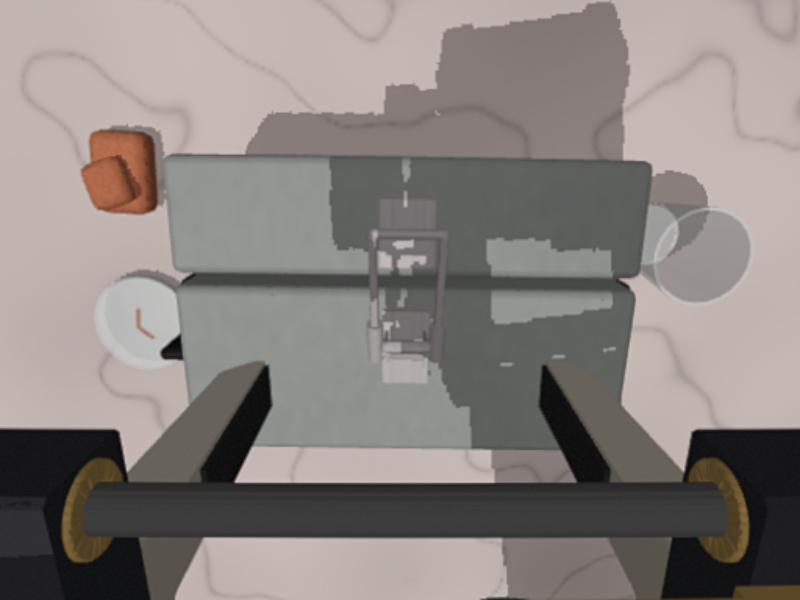

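Run:
```python
from h import *
import pickle
c=pickle.load(open('c1.pkl','rb'))
cv2.imwrite('pics/w1c.png',cv2.resize(c['im'][120:250,205:315],None,fx=4.6,fy=4.6,interpolation=2))
S=1.5625
P={n:atz(c,p[0]/S,p[1]/S,160)[:2] for n,p in dict(nl=(190,443),nr=(620,448),sl=(183,285),sr=(633,289),hl=(178,272),hr=(638,277),fl=(167,156),fr=(651,163)).items()}
for n in P: print(n,P[n].round(1))
for a,b in('nl','nr'),('sl','sr'),('hl','hr'),('fl','fr'):
  v=P[a]-P[b];print(np.degrees(np.arctan2(-v[0],v[1])),np.linalg.norm(v),((P[a]+P[b])/2).round(1))
for z in (190,210,220):
  a,b=atz(c,370/S,233/S,z),atz(c,446/S,235/S,z);print(z,a,b,np.linalg.norm(a-b))
```

```text
nl [454.6 238.1]
nr [431.5 -64.8]
sl [569.2 221.5]
sr [548.6 -66.3]
hl [577.9 223.1]
hr [556.4 -69. ]
fl [648.9 216.6]
fr [626.9 -72.3]
-4.351181602510747 303.78666045978355 [443.   86.6]
-4.097310523465903 288.5594945073208 [558.9  77.6]
-4.208846135955939 292.93625608345 [567.1  77. ]
-4.355034661264729 289.76137670278365 [637.9  72.1]
190 [600.07838781  96.97960531 190.        ] [596.28618429  54.33147788 190.        ] 42.81639383749576
210 [603.44371019  95.46440032 210.        ] [599.90776525  55.69822486 210.        ] 39.923071243102754
220 [605.12637139  94.70679782 220.        ] [601.71855573  56.38159835 220.        ] 38.47640994590628
```

View pics/w1c.png

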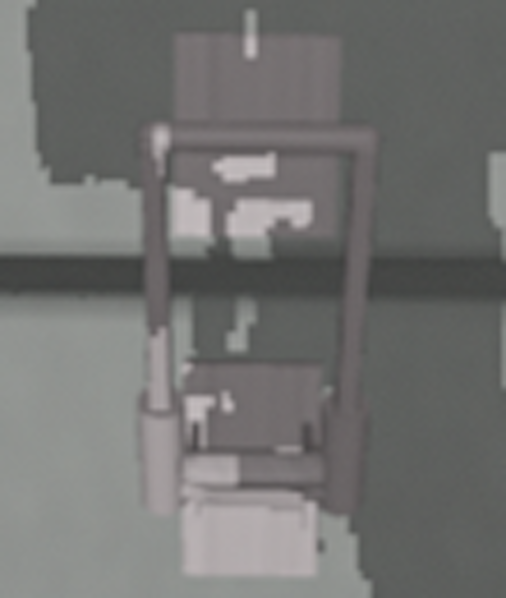

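```bash
cat >> h.py <<'E'
YAW=np.radians(-4.25);O=np.array([559.5,77.5,160.])
ex=np.array([np.cos(YAW),np.sin(YAW),0]);ey=np.array([-np.sin(YAW),np.cos(YAW),0]);ez=np.array([0,0,1.])
def cw(x,y,z): return O+x*ex+y*ey+z*ez   # case coords, z above the case top
def lev(q,s,n=0):
    a=q-np.radians(15);return -35-s*np.cos(a)+n*np.sin(a), 24+s*np.sin(a)+n*np.cos(a)
E
python3 - <<'E'
from h import *
import pickle
c=pickle.load(open('c1.pkl','rb'))
f=lambda x,y,z:((proj(c,cw(x,y,z))-[205,120])*4.6).round(0)
print('pivot',f(-35,0,24))
for q in(1.6,1.83,2.1,2.4,2.7):
  x,z=lev(q,75);px,pz=lev(q,22)
  print(q,'tip',f(x,-10,z),f(x,10,z),'pin',f(px,-19,pz),f(px,19,pz),pz)
for x in (35,40,45,50):
  for z in(45,55,65): print(x,z,f(x,-19,z),f(x,19,z))
print('lip',[f(x,y,31.5) for x in (20,30) for y in(-12,12)])
E
```

```text
pivot [258. 482.]
1.6 tip [319. 747.] [200. 745.] pin [355. 549.] [162. 547.] 45.40756972054968
1.83 tip [322. 661.] [200. 660.] pin [356. 527.] [161. 525.] 45.999925884964824
2.1 tip [325. 542.] [201. 541.] pin [357. 498.] [162. 496.] 45.21812016405486
2.4 tip [326. 403.] [202. 402.] pin [357. 464.] [162. 462.] 42.55257509869935
2.7 tip [324. 279.] [205. 277.] pin [356. 432.] [163. 430.] 38.22978375400629
35 45 [368. 173.] [160. 170.]
35 55 [372. 184.] [157. 181.]
35 65 [377. 195.] [154. 193.]
40 45 [369. 145.] [160. 143.]
40 55 [373. 156.] [157. 153.]
40 65 [378. 167.] [154. 164.]
45 45 [370. 118.] [160. 116.]
45 55 [374. 127.] [157. 125.]
45 65 [379. 137.] [154. 135.]
50 45 [371.  90.] [160.  88.]
50 55 [375.  99.] [157.  96.]
50 65 [380. 108.] [153. 105.]
lip [array([324., 235.]), array([200., 233.]), array([325., 184.]), array([200., 183.])]
```

Run:
```python
from h import *
import pickle
c=pickle.load(open('c0.pkl','rb'))['side']
f=lambda x,y,z:((proj(c,cw(x,y,z))-[200,150])*[5,4.9]).round(0)
print('pivot',f(-35,0,24),'base',f(-35,0,0),f(-60,0,0))
for q in(1.83,2.05,2.45):
  x,z=lev(q,75);px,pz=lev(q,22)
  print(q,'tip',f(x,-10,z),f(x,10,z),'pin',f(px,-19,pz),f(px,19,pz),pz)
for x,z in ((42,52),(45,65),(57,52)): print(x,z,f(x,-19,z),f(x,19,z))
```

```text
pivot [399. 353.] base [396. 368.] [446. 406.]
1.83 tip [429. 278.] [394. 320.] pin [433. 301.] [371. 376.] 45.999925884964824
2.05 tip [391. 253.] [357. 294.] pin [423. 294.] [361. 368.] 45.482133702589735
2.45 tip [331. 219.] [296. 259.] pin [406. 285.] [344. 358.] 41.93844612049409
42 52 [275. 179.] [212. 251.]
45 65 [268. 162.] [204. 235.]
57 52 [245. 156.] [181. 227.]
```

Run:
```python
from h import *
import pickle
from scipy.optimize import least_squares
w=pickle.load(open('c1.pkl','rb'));s=pickle.load(open('c0.pkl','rb'))['side']
fw=lambda p:(proj(w,p)-[205,120])*4.6/4.6
fs=lambda p:(proj(s,p)-[200,150])
def model(p):
    dx,dy,q,ph,tz=p
    c=lambda x,y,z:cw(x+dx,y+dy,z)
    px,pz=lev(q,22);bx,bz=px+80*np.cos(ph),pz+80*np.sin(ph);tx,tz=lev(q,75)
    B=[c(bx,-19,bz),c(bx,19,bz)];T=[c(tx,-10,tz),c(tx,10,tz)]
    return [fw(B[0]),fw(B[1]),fw(T[0]),fw(T[1]),fs(B[0]),fs(B[1]),fs(T[0]),fs(T[1])],(bx,bz)
obs=[(376,138),(143,137),(317,575),(182,575)];obs=[np.array(o)/4.6 for o in obs]
so=[(258,155),(203,222),(350,240),(318,285)];so=[np.array(o)/[5,4.9] for o in so]
O_=np.array(obs+so)
def r(p):
    m,_=model(p);return np.append((np.array(m)-O_).ravel(),[p[0]/3,p[1]/3])
for ph0 in(0,.3):
  x=least_squares(r,[0,0,2.1,ph0,0],loss='soft_l1');print(x.x.round(3),x.cost,np.round(model(x.x)[1],1));print((np.array(model(x.x)[0])-O_).round(1).tolist())
```

```text
[3.488 1.375 1.991 0.373 0.   ] 22.046269450802885 [43.  74.9]
[[-0.1, 0.2], [-0.3, -0.2], [-0.2, -0.6], [2.1, -0.9], [1.0, -0.3], [-1.0, 1.1], [8.2, 3.3], [7.7, 2.6]]
[3.489 1.375 1.991 0.373 0.   ] 22.04626957803733 [43.  74.9]
[[-0.1, 0.2], [-0.3, -0.2], [-0.2, -0.6], [2.1, -0.9], [1.0, -0.3], [-1.0, 1.1], [8.2, 3.3], [7.7, 2.6]]
```

step_arm(
  targets=[
    [[4,-1,-12,0.004,0.05,-0.002,1],[4,-1,-12,0.004,0.05,-0.002,1],[4,-1,-12,0.004,0.05,-0.002,1],[4,0,-12,0.004,0.05,-0.002,1],[4,0,-12,0.004,0.05,-0.002,1],[2,0,-12,0.002,0.05,-0.001,1],[0,0,0,0,0,0,1]],
  ],
  newtons=10,
)

```text
time_s: 4.08
ee_pos: [591.4, 74.1, 266.6]
tcp_rot: [1.115, 1.403, -1.485]
ft_force: [-0.1, 0.0, -0.8]
grip_width: 1.002
```

Run:
```python
from h import *
import pickle
o=robot.get_obs();print(o['ee_pos'],R.from_rotvec(o['tcp_rot']).as_matrix().round(3).tolist(),o['ft_force'],o['time_s'])
c=cam('wrist');pickle.dump(c,open('c2.pkl','wb'))
cv2.imwrite('pics/w2.png',cv2.resize(c['im'],(800,600)))
s=cam('side');pickle.dump(s,open('s2.pkl','wb'))
```

```text
[591.37182953  74.12921929 266.58522412] [[-0.299, 0.951, -0.077], [0.023, -0.074, -0.997], [-0.954, -0.3, -0.0]] [-0.12369554  0.031263   -0.78090544] 4.075
```

View pics/w2.png

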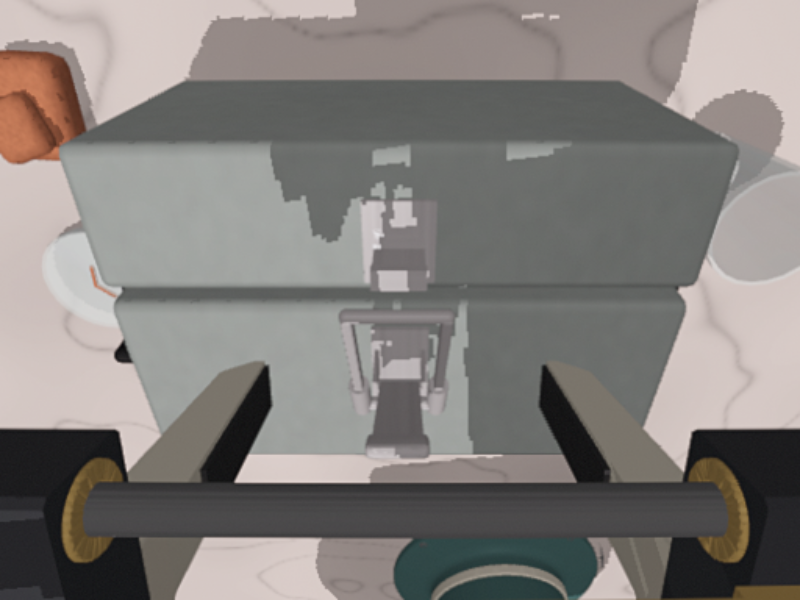

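Run:
```python
from h import *
import pickle
from scipy.optimize import least_squares
S=1.5625
w=pickle.load(open('c1.pkl','rb'));w2=pickle.load(open('c2.pkl','rb'));s=pickle.load(open('c0.pkl','rb'))['side']
def case(p): d=p-O; return np.round([d@ex,d@ey,d[2]],1)
for px in ((374,268),(428,268),(374,290),(428,290)): print('lip',case(atz(w2,px[0]/S,px[1]/S,191.5)))
for px in ((374,251),(428,251)): print('lipbot',case(atz(w2,px[0]/S,px[1]/S,186.5)))
for px in ((115,290),(683,296),(110,283),(695,285),(62,148),(737,148)): print('edge',case(atz(w2,px[0]/S,px[1]/S,160)))
obs=[(w,np.array(a)/4.6+[205,120]) for a in((376,138),(143,137))]+[(w2,np.array(a)/S) for a in((455,315),(340,315))]
so=[(s,np.array(a)/[5,4.9]+[200,150]) for a in((258,155),(203,222))]
def r(p,obs=obs+so):
    B=[cw(p[0],p[1]-19,p[2]),cw(p[0],p[1]+19,p[2])]
    return np.concatenate([proj(c,B[i%2])-o for i,(c,o) in enumerate(obs)])
for ob in (obs,obs+so):
    x=least_squares(lambda p:r(p,ob),[45,0,70]);print('bar',x.x,x.fun.round(1))
# lever tip from w,w2
ot=[(w,np.array(a)/4.6+[205,120]) for a in((317,575),(182,575))]+[(w2,np.array(a)/S) for a in((430,447),(367,447))]
def rt(p):
    B=[cw(p[0],p[1]-10,p[2]),cw(p[0],p[1]+10,p[2])]
    return np.concatenate([proj(c,B[i%2])-o for i,(c,o) in enumerate(ot)])
x=least_squares(rt,[-20,0,98]);print('tip',x.x,x.fun.round(1))
```

```text
lip [37.7 11.7 31.5]
lip [ 37.7 -10.9  31.5]
lip [26.7 12.1 31.5]
lip [ 26.7 -11.2  31.5]
lipbot [43.  11.7 26.5]
lipbot [ 43.  -11.   26.5]
edge [  6.4 144.9   0. ]
edge [   2.  -142.5    0. ]
edge [ 10.6 146.1   0. ]
edge [   8.6 -146.6    0. ]
edge [ 79.1 145.3   0. ]
edge [  78.4 -143.5    0. ]
bar [47.06774984  1.26266161 77.85714214] [ 0.4  0.1 -0.4 -0.3 -0.6 -0.   0.6  0.2]
bar [46.84832201  1.26902389 77.48108753] [ 0.4  0.3 -0.4 -0.1 -0.7 -0.1  0.7  0.1  0.8 -0.9 -1.2  0.4]
tip [-35.58353344   1.79873751  64.86566626] [-2.8 -0.8  2.9 -1.  -5.8  0.7  5.8  0.8]
```

step_arm(
  targets=[
    [[0,1,-10,0,0,0,1],[1,1,-10,0,0,0,1],[0,0,-9,0,0,0,1],[0,0,0,0,0,0,0.6],[0,0,0,0,0,0,0.3],[0,0,0,0,0,0,0.3],[0,0,0,0,0,0,0.3],[0,0,0,0,0,0,0.3],[0,0,0,0,0,0,0.3]],
  ],
  newtons=10,
)

```text
time_s: 5.3
ee_pos: [592.3, 76.8, 239.7]
tcp_rot: [1.117, 1.401, -1.481]
ft_force: [0.6, 2.0, -0.1]
grip_width: 0.409
```

Run:
```python
from h import *
import pickle
o=robot.get_obs();print(o['ee_pos'],o['ft_force'],o['grip_width'],o['time_s'])
c=cam('wrist');pickle.dump(c,open('c3.pkl','wb'))
s=cam('side')
a=cv2.resize(c['im'][120:384,130:382],None,fx=1.6,fy=1.6,interpolation=2);b=cv2.resize(s['im'][150:270,200:340],None,fx=2.8,fy=3.52,interpolation=2)[:422]
cv2.imwrite('pics/w3.png',np.hstack([a,b]))
print(a.shape,b.shape)
```

```text
[592.28092242  76.80543904 239.66206901] [ 0.56182364  2.01303766 -0.14195275] 0.4089869845443814 5.3
(422, 403, 3) (422, 392, 3)
```

View pics/w3.png

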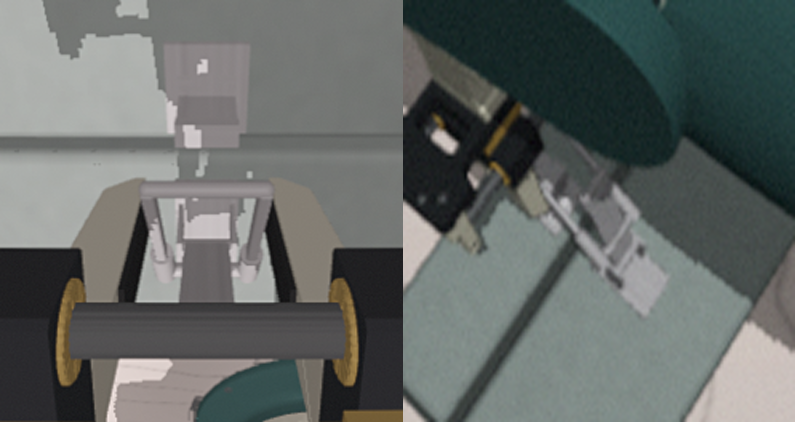

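step_arm(
  targets=[
    [[1,0.7,-3,0,0,0,0.3],[1,0,-4,0,0,0,0.3],[1,0,-4,0,0,0,0.3],[1,0,-4,0,0,0,0.3],[1,0,-4,0,0,0,0.3],[1,-0.3,-4,0,0,0,0.3],[0,0,0,0,0,0,0.3]],
  ],
)

```text
time_s: 6.28
ee_pos: [598.3, 77.1, 216.1]
tcp_rot: [1.117, 1.401, -1.482]
ft_force: [0.8, -4.2, 0.8]
grip_width: 0.408
```

step_arm(
  targets=[
    [[0,0,-3,0,0,0,0.3],[0,0,-4,0,0,0,0.3],[0,0,-4,0,0,0,0.3],[-1,0,-4,0,0,0,0.3],[-1,0,-4,0,0,0,0.3],[-1,0,-3,0,0,0,0.3],[0,0,0,0,0,0,0.3]],
  ],
)

```text
time_s: 7.15
ee_pos: [595.1, 77.2, 194.3]
tcp_rot: [1.117, 1.401, -1.481]
ft_force: [1.8, -3.8, -0.7]
grip_width: 0.406
```

Run:
```python
from h import *
import pickle
o=robot.get_obs();print(o['ee_pos'],o['ft_force'],o['grip_width'],o['time_s'])
c=cam('wrist');pickle.dump(c,open('c4.pkl','wb'))
s=cam('side')
a=cv2.resize(c['im'][120:384,130:382],None,fx=1.6,fy=1.6,interpolation=2);b=cv2.resize(s['im'][150:270,200:340],None,fx=2.8,fy=3.52,interpolation=2)[:422]
cv2.imwrite('pics/w4.png',np.hstack([a,b]))
```

```text
[595.12539359  77.23185551 194.32807842] [ 1.81469083 -3.75086899 -0.74214072] 0.4061100408574523 7.15
```

View pics/w4.png

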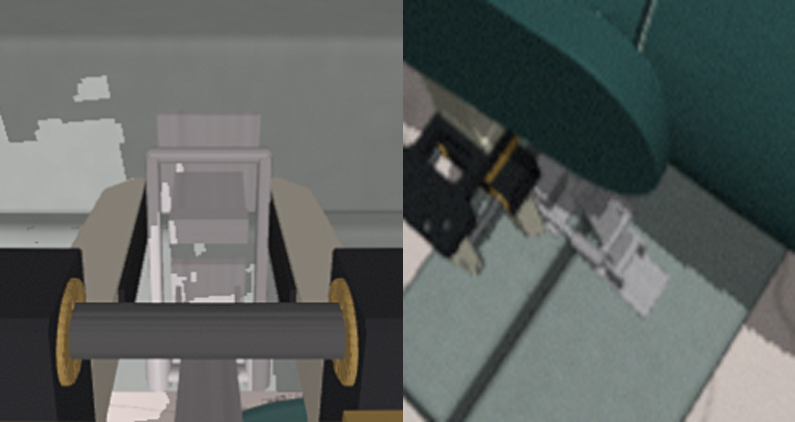

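Run:
```python
from h import *
import pickle
from scipy.optimize import least_squares
c=pickle.load(open('c4.pkl','rb'))
def case(p): d=p-O; return np.round([d@ex,d@ey,d[2]],1)
ob=[np.array([271/1.6+130,155/1.6+120]),np.array([147/1.6+130,155/1.6+120])]
x=least_squares(lambda p:np.concatenate([proj(c,cw(p[0],p[1]-s*19,p[2]))-o for s,o in zip((1,-1),ob)]),[45,1,20]);print(x.x,x.fun)
for z in(14,18,22,26):print(z,case(atz(c,ob[0][0],ob[0][1],160+z)))
for v in(172,218,243):print(v,case(atz(c,205/1.6+130,v/1.6+120,191.5)),case(atz(c,205/1.6+130,v/1.6+120,186.5)))
o=robot.get_obs();print(case(np.array(o['ee_pos'])))
```

```text
[51.40142727  1.45531272 19.37050383] [-8.04376350e-05 -4.94111572e-02  4.55645612e-05  4.94150238e-02]
14 [ 47.1 -18.4  14. ]
18 [ 50.3 -17.8  18. ]
22 [ 53.5 -17.2  22. ]
26 [ 56.6 -16.5  26. ]
172 [54.9  2.6 31.5] [50.6  2.7 26.5]
218 [36.7  2.7 31.5] [31.7  2.7 26.5]
243 [25.8  2.7 31.5] [20.3  2.8 26.5]
[35.7  2.4 34.6]
```

step_arm(
  targets=[
    [[-2,-0.2,0,0,0,0,0.3],[-2,0,0,0,0,0,0.3],[-2,0,0,0,0,0,0.3],[-2,0.2,0,0,0,0,0.3],[-1,0.2,0,0,0,0,0.3],[0,0,0,0,0,0,0.3]],
  ],
)

```text
time_s: 8.0
ee_pos: [586.1, 77.5, 194.7]
tcp_rot: [1.117, 1.401, -1.481]
ft_force: [1.5, 0.0, 0.6]
grip_width: 0.407
```

step_arm(
  targets=[
    [[-0.7,0,0,0,0,0,0.3],[-0.6,0,0,0,0,0,0.3],[-0.7,0.1,0,0,0,0,0.3],[0,0,0,0,0,0,0.3]],
  ],
)

```text
time_s: 8.5
ee_pos: [584.2, 77.5, 194.7]
tcp_rot: [1.117, 1.401, -1.481]
ft_force: [2.8, 1.1, 0.9]
grip_width: 0.405
```

step_arm(
  targets=[
    [[-0.5,0,0,0,0,0,0.3],[-0.5,0,0,0,0,0,0.3],[0,0,0,0,0,0,0.3]],
  ],
)

```text
time_s: 8.88
ee_pos: [583.2, 77.5, 194.7]
tcp_rot: [1.117, 1.401, -1.481]
ft_force: [2.0, 1.6, 0.9]
grip_width: 0.408
```

step_arm(
  targets=[
    [[-0.5,0,0,0,0,0,0.3],[-0.5,0,0,0,0,0,0.3],[0,0,0,0,0,0,0.3]],
  ],
)

```text
time_s: 9.25
ee_pos: [582.2, 77.5, 194.7]
tcp_rot: [1.117, 1.401, -1.481]
ft_force: [2.5, 2.8, 0.2]
grip_width: 0.406
```

step_arm(
  targets=[
    [[-0.5,0,0,0,0,0,0.3],[-0.5,-0.2,0,0,0,0,0.3],[0,0,0,0,0,0,0.3]],
  ],
)

```text
time_s: 9.62
ee_pos: [581.2, 77.4, 194.7]
tcp_rot: [1.117, 1.401, -1.481]
ft_force: [3.3, 4.4, 0.4]
grip_width: 0.407
```

step_arm(
  targets=[
    [[-0.5,0,0,0,0,0,0.3],[-0.5,0,0,0,0,0,0.3],[0,0,0,0,0,0,0.3]],
  ],
)

```text
time_s: 10.0
ee_pos: [580.2, 77.5, 194.7]
tcp_rot: [1.117, 1.401, -1.481]
ft_force: [2.7, 4.7, 0.4]
grip_width: 0.409
```

step_arm(
  targets=[
    [[-0.5,0.3,0,0,0,0,0.3],[-0.5,0.3,0,0,0,0,0.3],[0,0,0,0,0,0,0.3]],
  ],
)

```text
time_s: 10.38
ee_pos: [579.2, 77.8, 194.6]
tcp_rot: [1.117, 1.401, -1.481]
ft_force: [2.5, 2.8, -1.2]
grip_width: 0.402
```

step_arm(
  targets=[
    [[-0.4,0,0,0,0,0,0.3],[-0.4,0,0,0,0,0,0.3],[0,0,0,0,0,0,0.3]],
  ],
)

```text
time_s: 10.75
ee_pos: [578.4, 77.9, 194.6]
tcp_rot: [1.117, 1.401, -1.481]
ft_force: [2.3, 1.8, 0.4]
grip_width: 0.409
```

step_arm(
  targets=[
    [[-0.5,0,0,0,0,0,0.3],[-0.5,0,0,0,0,0,0.3],[0,0,0,0,0,0,0.3]],
  ],
)

```text
time_s: 11.12
ee_pos: [577.7, 77.9, 194.6]
tcp_rot: [1.118, 1.4, -1.481]
ft_force: [5.4, 2.2, -1.6]
grip_width: 0.403
```

step_arm(
  targets=[
    [[-0.5,0,0,0,0,0,0.3],[-0.5,0,0,0,0,0,0.3],[0,0,0,0,0,0,0.3]],
  ],
)

```text
time_s: 11.5
ee_pos: [577.3, 77.9, 194.6]
tcp_rot: [1.119, 1.399, -1.479]
ft_force: [12.1, 2.1, -2.7]
grip_width: 0.405
```

step_arm(
  targets=[
    [[0.4,0,0,0,0,0,0.3],[0,0,0,0,0,0,0.3]],
  ],
)

```text
time_s: 11.75
ee_pos: [577.4, 77.9, 194.7]
tcp_rot: [1.118, 1.4, -1.48]
ft_force: [8.3, 2.6, -1.9]
grip_width: 0.407
```

Run:
```python
from h import *
import pickle
o=robot.get_obs();print(o['ee_pos'],o['ft_force'],o['grip_width'],o['time_s'])
c=cam('wrist');pickle.dump(c,open('c5.pkl','wb'))
a=cv2.resize(c['im'][160:320,190:320],None,fx=4,fy=3.7,interpolation=2)
cv2.imwrite('pics/w5.png',a)
o=robot.get_obs();print(o['ft_force'])
def case(p): d=p-O; return np.round([d@ex,d@ey,d[2]],1)
f=lambda x,y,z:((proj(c,cw(x,y,z))-[190,160])*[4,3.7]).round(0)
for x,z in((36,19),(36,14),(37,24),(40,29)): print(x,z,f(x,-18,z),f(x,20,z))
print('lip',f(37.5,1,31.5),f(27,1,31.5),f(37.5,1,26.5))
```

```text
[577.39103838  77.89006631 194.6687107 ] [ 8.33238493  2.59811852 -1.92886128] 0.40714520163884654 11.75
[ 9.65894439  2.24444793 -1.59043052]
36 19 [436. 193.] [125. 193.]
36 14 [433. 171.] [129. 171.]
37 24 [441. 211.] [121. 211.]
40 29 [447. 217.] [115. 217.]
lip [281. 245.] [281. 309.] [281. 220.]
```

View pics/w5.png

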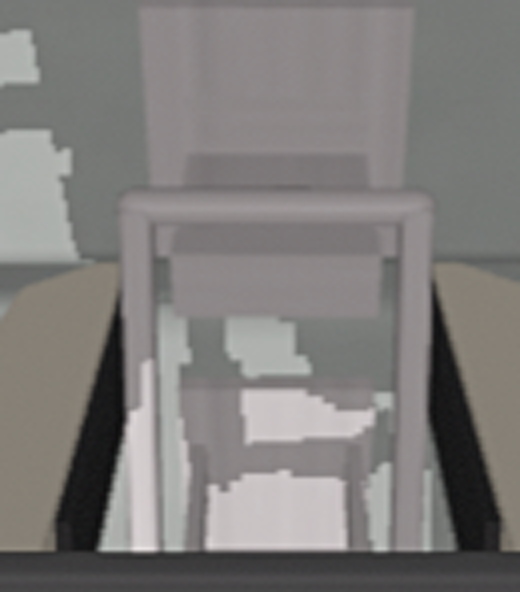

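step_arm(
  targets=[
    [[0.3,0,0,0,0,0,0.3],[0,0,0,0,0,0,0.3]],
  ],
)

```text
time_s: 12.05
ee_pos: [577.4, 77.9, 194.7]
tcp_rot: [1.118, 1.4, -1.481]
ft_force: [6.6, 3.3, -1.1]
grip_width: 0.407
```

step_arm(
  targets=[
    [[0,0,0,0,0,0,0.5],[0,0,0,0,0,0,0.7],[0,0,0,0,0,0,0.9],[0,0,0,0,0,0,1],[0,0,0,0,0,0,1]],
  ],
)

```text
time_s: 12.68
ee_pos: [577.1, 77.9, 194.7]
tcp_rot: [1.117, 1.401, -1.481]
ft_force: [-0.1, 0.2, -0.5]
grip_width: 0.884
```

step_arm(
  targets=[
    [[3,0,10,0,0,0,1],[4,0,14,0,0,0,1],[4,0,14,0,0,0,1],[4,0,14,0,0,0,1],[4,0,14,0,0,0,1],[4,0,14,0,0,0,1],[4,0,14,0,0,0,1],[0,0,10,0,0,0,1],[0,0,0,0,0,0,0.5],[0,0,0,0,0,0,0]],
  ],
)

```text
time_s: 13.92
ee_pos: [604.0, 77.9, 298.2]
tcp_rot: [1.117, 1.401, -1.482]
ft_force: [0.1, 0.1, -0.1]
grip_width: 0.836
```

Run:
```python
from h import *
import pickle
o=robot.get_obs();print(o['ee_pos'],o['ft_force'],o['grip_width'],o['time_s'])
c=cam('wrist');pickle.dump(c,open('c6.pkl','wb'))
s=cam('side');pickle.dump(s,open('s6.pkl','wb'))
a=cv2.resize(c['im'][150:310,190:320],None,fx=3,fy=3,interpolation=2);b=cv2.resize(s['im'][150:270,200:340],None,fx=2.9,fy=4,interpolation=2)
cv2.imwrite('pics/w6.png',np.hstack([a,b]));print(a.shape,b.shape)
f=lambda x,y,z:((proj(c,cw(x,y,z))-[190,150])*3).round(0)
g=lambda x,y,z:((proj(s,cw(x,y,z))-[200,150])*[2.9,4]+[390,0]).round(0)
for q in(.7,1,1.3,1.6,1.9):
  x,z=lev(q,75);x+=3;print(q,f(x,1,z),g(x,-9,z),g(x,11,z),(x,z))
print('bar',f(36,1,19),g(36,-18,19),g(36,20,19))
```

```text
[603.99738678  77.8793773  298.16951564] [ 0.05203344  0.08079045 -0.13777009] 0.8363645128826925 13.925
(480, 390, 3) (480, 406, 3)
0.7 [216. 473.] [714. 341.] [695. 375.] (np.float64(-99.9137471286891), np.float64(55.823308296600345))
1 [217. 501.] [702. 315.] [683. 349.] (np.float64(-87.4760501008272), np.float64(74.47185220705211))
1.3 [217. 506.] [682. 283.] [662. 318.] (np.float64(-70.08284273907185), np.float64(88.61189587770292))
1.6 [218. 484.] [656. 249.] [636. 284.] (np.float64(-49.28780845570775), np.float64(96.98035132005573))
1.9 [219. 430.] [627. 218.] [606. 252.] (np.float64(-26.94850573043178), np.float64(98.82968933280773))
bar [217.  25.] [556. 177.] [521. 234.]
```

View pics/w6.png

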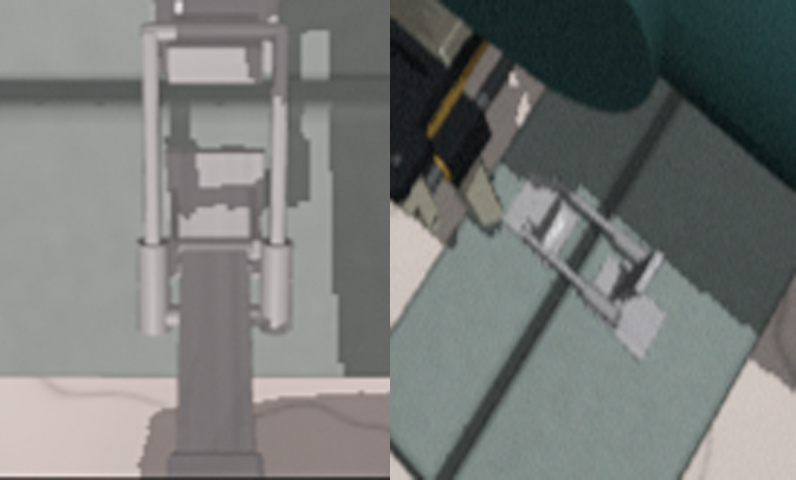

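step_arm(
  targets=[
    [[-6.4,0.3,0,-0.002,-0.03,0,0],[-6.4,0.3,0,-0.002,-0.03,0,0],[-6.4,0.3,0,-0.002,-0.03,0,0],[-6.4,0.3,0,-0.002,-0.03,0,0],[-6.4,0.3,0,-0.002,-0.03,0,0],[-6.4,0.3,0,-0.002,-0.03,0,0],[-6.4,0.2,0,-0.002,-0.03,0,0],[-6.4,0.2,-12,-0.003,-0.03,0,0],[-6.4,0.2,-12,-0.003,-0.03,0,0],[-6.4,0.2,-12,-0.003,-0.03,0,0],[0,0,0,0,0,0,0],[0,0,0,0,0,0,0]],
  ],
)

```text
time_s: 15.52
ee_pos: [540.3, 80.5, 263.3]
tcp_rot: [1.266, 1.172, -1.264]
ft_force: [-0.0, -0.1, 0.2]
grip_width: 0.005
```

step_arm(
  targets=[
    [[-4,0.3,0,0,0,0,0],[-4,0.3,0,0,0,0,0],[-3,0.2,0,0,0,0,0],[0,0,0,0,0,0,0]],
  ],
)

```text
time_s: 16.02
ee_pos: [529.0, 81.3, 262.8]
tcp_rot: [1.266, 1.172, -1.265]
ft_force: [-0.0, -0.4, 0.4]
grip_width: 0.005
```

step_arm(
  targets=[
    [[-2,0.1,0,0,0,0,0],[-2,0.2,0,0,0,0,0],[0,0,0,0,0,0,0]],
  ],
)

```text
time_s: 16.4
ee_pos: [525.1, 81.6, 262.7]
tcp_rot: [1.266, 1.173, -1.265]
ft_force: [0.5, 0.3, 0.0]
grip_width: 0.007
```

step_arm(
  targets=[
    [[-2,0.1,0,0,0,0,0],[-2,0.2,0,0,0,0,0],[0,0,0,0,0,0,0]],
  ],
)

```text
time_s: 16.77
ee_pos: [521.3, 81.8, 262.7]
tcp_rot: [1.266, 1.172, -1.264]
ft_force: [4.1, -0.9, -2.8]
grip_width: 0.005
```

Run:
```python
import numpy as np
A=np.array([74,68,62,56,50,44,38,32,26,20,15,10,6,3,0])
a=np.radians(A);x=-33.5-58*np.cos(a)+3.5*np.sin(a);z=24+58*np.sin(a)+3.5*np.cos(a)
for i in range(1,len(A)):print(A[i],np.round([(x[i]-x[i-1])*.997,-(x[i]-x[i-1])*.074,z[i]-z[i-1]],1),x[i].round(1),z[i].round(1))
```

```text
68 [-5.8  0.4 -1.6] -52.0 79.1
62 [-5.6  0.4 -2.2] -57.6 76.9
56 [-5.4  0.4 -2.8] -63.0 74.0
50 [-5.1  0.4 -3.4] -68.1 70.7
44 [-4.7  0.3 -3.9] -72.8 66.8
38 [-4.2  0.3 -4.3] -77.0 62.5
32 [-3.8  0.3 -4.8] -80.8 57.7
26 [-3.3  0.2 -5.1] -84.1 52.6
20 [-2.7  0.2 -5.4] -86.8 47.1
15 [-1.8  0.1 -4.7] -88.6 42.4
10 [-1.4  0.1 -4.9] -90.0 37.5
6 [-0.8  0.1 -4. ] -90.8 33.5
3 [-0.4  0.  -3. ] -91.2 30.5
0 [-0.3  0.  -3. ] -91.5 27.5
```

step_arm(
  targets=[
    [[-2.9,0.2,-0.8,0,0,0,0],[-2.9,0.2,-0.8,0,0,0,0],[-2.8,0.2,-1.1,0,0,0,0],[-2.8,0.2,-1.1,0,0,0,0],[0,0,0,0,0,0,0]],
  ],
)

```text
time_s: 17.4
ee_pos: [509.9, 82.7, 258.9]
tcp_rot: [1.266, 1.172, -1.264]
ft_force: [4.9, -0.2, -1.0]
grip_width: 0.007
```

step_arm(
  targets=[
    [[-2.7,0.2,-1.4,0,0,0,0],[-2.7,0.2,-1.4,0,0,0,0],[-2.5,0.2,-1.7,0,0,0,0],[-2.6,0.2,-1.7,0,0,0,0],[0,0,0,0,0,0,0]],
  ],
)

```text
time_s: 18.02
ee_pos: [499.6, 83.5, 252.9]
tcp_rot: [1.266, 1.171, -1.264]
ft_force: [5.2, 1.2, -0.6]
grip_width: 0.005
```

step_arm(
  targets=[
    [[-2.3,0.2,-1.9,0,0,0,0],[-2.4,0.1,-2,0,0,0,0],[-2.1,0.1,-2.1,0,0,0,0],[-2.1,0.2,-2.2,0,0,0,0],[0,0,0,0,0,0,0]],
  ],
)

```text
time_s: 18.65
ee_pos: [490.7, 84.1, 244.9]
tcp_rot: [1.266, 1.172, -1.264]
ft_force: [4.9, 1.3, 1.4]
grip_width: -0.001
```

step_arm(
  targets=[
    [[-1.9,0.1,-2.4,0,0,0,0],[-1.9,0.2,-2.4,0,0,0,0],[-1.6,0.1,-2.5,0,0,0,0],[-1.7,0.1,-2.6,0,0,0,0],[0,0,0,0,0,0,0]],
  ],
)

```text
time_s: 19.27
ee_pos: [483.3, 84.6, 234.7]
tcp_rot: [1.266, 1.172, -1.264]
ft_force: [3.0, -0.6, 1.1]
grip_width: 0.008
```

Run:
```python
from h import *
import pickle
o=robot.get_obs();print(o['ee_pos'],o['ft_force'],o['grip_width'],o['time_s'])
c=cam('wrist');s=cam('side')
a=cv2.resize(c['im'][150:384,130:382],None,fx=1.6,fy=2,interpolation=2);b=cv2.resize(s['im'][150:270,200:340],None,fx=2.8,fy=3.9,interpolation=2)
cv2.imwrite('pics/w7.png',np.hstack([a[:468],b[:468]]))
```

```text
[483.25813372  84.61601674 234.68704774] [ 2.99954482 -0.59441276  1.06479551] 0.0077973621564447135 19.275
```

View pics/w7.png

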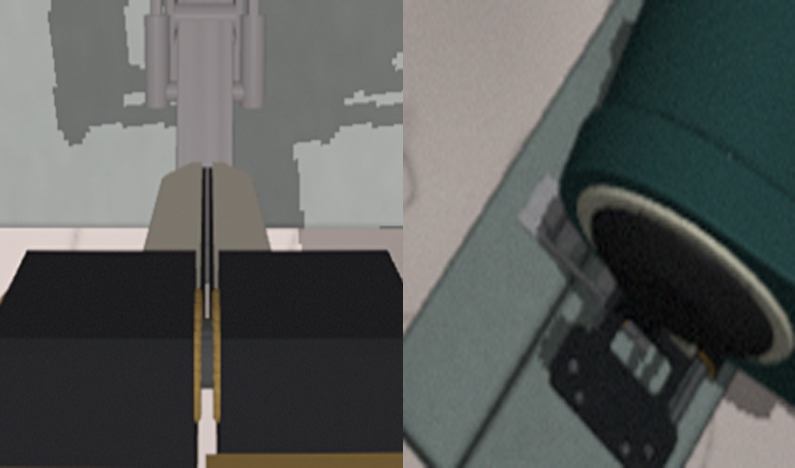

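Run:
```python
from h import *
import pickle
c=cam('wrist');pickle.dump(c,open('c8.pkl','wb'))
for n in('c1.pkl','c6.pkl','c8.pkl'):
  k=pickle.load(open(n,'rb'));g=cv2.cvtColor(k['im'],6)
  for y in(40,-40,80):
    print(n,y,[int(g[tuple(np.round(proj(k,cw(x,y,0))[::-1]).astype(int))]) if 0<=proj(k,cw(x,y,0))[1]<384 else -1 for x in np.arange(-6,18,1.5)])
print('bar',proj(c,cw(36,1,19)),proj(c,cw(31,1,19)),proj(c,cw(45,20,0)),proj(c,cw(-60,-20,0)))
```

```text
c1.pkl 40 [137, 131, 126, 100, 81, 68, 69, 71, 68, 101, 132, 140, 146, 147, 148, 146]
c1.pkl -40 [96, 95, 91, 85, 75, 69, 70, 70, 70, 71, 83, 92, 95, 95, 98, 98]
c1.pkl 80 [141, 126, 121, 110, 75, 68, 68, 69, 68, 87, 132, 139, 150, 149, 148, 149]
c6.pkl 40 [148, 144, 140, 124, 110, 89, 89, 90, 89, 93, 142, 150, 159, 157, 157, 156]
c6.pkl -40 [108, 109, 111, 104, 100, 92, 93, 91, 93, 92, 88, 96, 103, 105, 104, 105]
c6.pkl 80 [152, 145, 141, 121, 111, 98, 89, 90, 89, 92, 141, 150, 159, 158, 158, 158]
c8.pkl 40 [136, 145, 144, 115, 83, 98, 148, 153, 164, 169, 167, 168, 168, 168, 166, 167]
c8.pkl -40 [115, 114, 112, 98, 85, 72, 98, 102, 112, 115, 115, 114, 114, 115, 116, 114]
c8.pkl 80 [162, 154, 143, 111, 82, 104, 141, 155, 161, 169, 169, 169, 170, 169, 169, 170]
bar [259.46800971  27.34744812] [259.47295229  37.25774331] [227.29472795  16.45868429] [290.46203531 186.94248372]
```

step_arm(
  targets=[
    [[-1.3,0.1,-2.7,0,0,0,0],[-1.4,0.1,-2.7,0,0,0,0],[-1,0,-2.4,0,0,0,0],[-0.8,0.1,-2.3,0,0,0,0],[0,0,0,0,0,0,0]],
  ],
)

```text
time_s: 20.05
ee_pos: [478.5, 84.9, 224.0]
tcp_rot: [1.265, 1.173, -1.265]
ft_force: [1.3, -0.1, -0.3]
grip_width: 0.005
```

step_arm(
  targets=[
    [[-1,0.1,-2.4,0,0,0,0],[-1,0,-2.5,0,0,0,0],[-1,0.1,-2,0,0,0,0],[-1,0,-2,0,0,0,0],[0,0,0,0,0,0,0]],
  ],
)

```text
time_s: 20.68
ee_pos: [474.5, 85.1, 215.3]
tcp_rot: [1.265, 1.173, -1.265]
ft_force: [0.2, -0.6, 0.2]
grip_width: 0.006
```

step_arm(
  targets=[
    [[-1,0,-2,0,0,0,0],[-1,0.1,-2,0,0,0,0],[-1,0,-2,0,0,0,0],[0,0,0,0,0,0,0]],
  ],
)

```text
time_s: 21.18
ee_pos: [471.6, 85.2, 209.3]
tcp_rot: [1.265, 1.173, -1.265]
ft_force: [-0.3, 0.3, 0.3]
grip_width: 0.004
```

Run:
```python
from h import *
import pickle
o=robot.get_obs();print(o['ee_pos'],o['ft_force'],o['grip_width'],o['time_s'])
c=cam('wrist');pickle.dump(c,open('c9.pkl','wb'))
k=c;g=cv2.cvtColor(k['im'],6)
for y in(40,-40,80):
    print(y,[int(g[tuple(np.round(proj(k,cw(x,y,0))[::-1]).astype(int))]) if 0<=proj(k,cw(x,y,0))[1]<384 else -1 for x in np.arange(-6,18,1.5)])
print(proj(c,cw(31,1,19)),proj(c,cw(25,20,0)),proj(c,cw(-85,1,14)))
```

```text
[471.59729817  85.16097194 209.31077872] [-0.34167245  0.2787292   0.26200353] 0.003955141758344891 21.175
40 [167, 160, 151, 112, 72, 112, 152, 159, 167, 173, 171, 171, 171, 172, 171, 172]
-40 [118, 118, 117, 99, 73, 83, 99, 107, 115, 118, 118, 118, 120, 119, 119, 119]
80 [168, 159, 149, 107, 75, 114, 144, 157, 166, 174, 174, 173, 174, 173, 173, 174]
[258.83095119   2.33923717] [222.74587102  23.84757143] [259.04788464 227.93311441]
```

step_arm(
  targets=[
    [[0,0,10,0,0,0,0],[4,0,20,0,0,0,0],[8,0,20,0,0,0,0],[12,0,20,0,0.03,0,0],[14,0,20,0,0.04,0,0],[14,-1,10,0,0.04,0,0],[14,-1,0,0,0.04,0,0],[14,-1,0,0,0.04,0,0],[14,-1,0,0,0,0,0],[10,-1,0,0,0,0,0],[0,0,0,0,0,0,0]],
  ],
)

```text
time_s: 22.6
ee_pos: [576.1, 80.1, 309.7]
tcp_rot: [1.165, 1.306, -1.409]
ft_force: [0.3, -0.7, 0.6]
grip_width: 0.006
```

Run:
```python
from h import *
import pickle
o=robot.get_obs();print(o['ee_pos'],o['ft_force'],o['grip_width'],o['time_s'])
c=cam('wrist');pickle.dump(c,open('c10.pkl','wb'))
k=c;g=cv2.cvtColor(k['im'],6)
for y in(40,-40):
    print(y,[int(g[tuple(np.round(proj(k,cw(x,y,0))[::-1]).astype(int))]) if 0<=proj(k,cw(x,y,0))[1]<384 else -1 for x in np.arange(-6,18,1.5)])
f=lambda x,y,z:proj(c,cw(x,y,z)).round(0)
for q in(0,.1,.2,.4,.6,1):
  x,z=lev(q,75);x+=1.5;print(q,f(x,1,z))
u0,v0=(np.minimum(f(45,25,0),f(31,1,19))-[10,25]).astype(int)
u0,v0=max(u0,0),max(v0,0)
a=c['im'][v0:v0+180,u0:u0+110];print(u0,v0,a.shape,f(31,1,19))
cv2.imwrite('pics/w10.png',cv2.resize(a,None,fx=3.3,fy=3.3,interpolation=2))
```

```text
[576.10644384  80.11144369 309.72410875] [ 0.29042655 -0.67357524  0.59984799] 0.005997663134779361 22.6
40 [155, 151, 140, 129, 99, 89, 137, 151, 164, 166, 166, 165, 164, 163, 164, 166]
-40 [113, 115, 114, 105, 98, 92, 90, 102, 109, 111, 110, 111, 111, 111, 111, 111]
0 [260. 264.]
0.1 [260. 270.]
0.2 [260. 276.]
0.4 [260. 286.]
0.6 [260. 295.]
1 [261. 304.]
221 94 (180, 110, 3) [260. 142.]
```

View pics/w10.png

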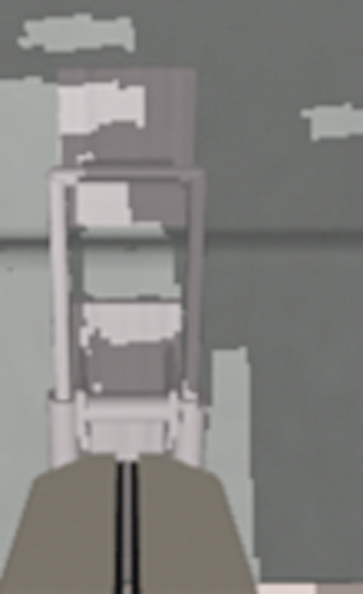

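step_arm(
  targets=[
    [[10,-1,5,0,0,0,0],[10,-1,5,0,0,0,0],[10,-1,5,0,0,0,0],[10,-1,5,0,0,0,0],[10,0,5,0,0,0,0],[10,0,5,0,0,0,0],[0,0,0,0,0,0,1],[0,0,0,0,0,0,1],[0,0,0,0,0,0,1],[0,0,0,0,0,0,1],[0,0,0,0,0,0,1],[0,0,0,0,0,0,1]],
  ],
)

```text
time_s: 24.15
ee_pos: [635.7, 76.2, 339.6]
tcp_rot: [1.165, 1.306, -1.409]
ft_force: [-0.2, -0.4, 0.6]
grip_width: 0.595
```

Run:
```python
from h import *
import pickle
o=robot.get_obs();print(o['ee_pos'],o['ft_force'],o['grip_width'],o['time_s'])
c=cam('wrist');s=cam('side');t=cam('top');pickle.dump((c,s,t),open('c11.pkl','wb'))
g=cv2.cvtColor(c['im'],6)
f=lambda k,x,y,z:proj(k,cw(x,y,z)).round(0)
for q in(0,.1,.2,.4,.6,.8):
  x,z=lev(q,75);x+=1.5;print(q,[f(k,x,1.5,z).tolist() for k in(c,s,t)])
print('pivot',[f(k,-33.5,1.5,24).tolist() for k in(c,s,t)],'nearedge',[f(k,-118,1.5,0).tolist() for k in(c,s,t)])
u,v=f(c,-33.5,1.5,24).astype(int)
for r in range(v-5,min(384,v+110),2): print(r,g[r,u-28:u+29:3].tolist())
```

```text
[635.71405402  76.18558759 339.57671743] [-0.20467195 -0.42797394  0.64203219] 0.5948851632063735 24.15
0 [[259.0, 287.0], [308.0, 247.0], [246.0, 247.0]]
0.1 [[259.0, 293.0], [309.0, 247.0], [246.0, 248.0]]
0.2 [[259.0, 298.0], [310.0, 247.0], [246.0, 248.0]]
0.4 [[259.0, 308.0], [310.0, 245.0], [246.0, 248.0]]
0.6 [[260.0, 316.0], [310.0, 242.0], [246.0, 247.0]]
0.8 [[260.0, 322.0], [308.0, 238.0], [246.0, 244.0]]
pivot [[259.0, 248.0], [279.0, 222.0], [247.0, 217.0]] nearedge [[259.0, 292.0], [312.0, 252.0], [246.0, 252.0]]
243 [152, 152, 153, 142, 177, 106, 107, 143, 117, 115, 117, 115, 116, 88, 97, 177, 96, 139, 152]
245 [151, 152, 154, 124, 177, 98, 105, 156, 116, 117, 117, 115, 117, 85, 99, 177, 96, 130, 152]
247 [149, 150, 153, 90, 179, 101, 92, 118, 99, 95, 95, 94, 96, 110, 103, 177, 93, 130, 150]
249 [150, 151, 152, 139, 142, 157, 126, 131, 133, 133, 133, 135, 135, 157, 131, 142, 114, 153, 151]
251 [150, 149, 151, 160, 173, 162, 152, 172, 172, 173, 173, 173, 173, 176, 148, 174, 121, 153, 151]
253 [150, 150, 151, 157, 173, 162, 176, 176, 176, 175, 176, 175, 175, 175, 149, 17
[... 4161 characters left out ...]
8, 59, 59, 57]
345 [195, 194, 131, 130, 130, 129, 129, 130, 131, 130, 131, 132, 132, 132, 133, 134, 134, 134, 135]
347 [188, 188, 150, 127, 127, 127, 128, 128, 128, 130, 129, 128, 130, 131, 130, 133, 132, 131, 133]
349 [188, 188, 186, 127, 128, 127, 128, 128, 129, 129, 128, 128, 130, 130, 131, 132, 133, 134, 130]
351 [189, 189, 159, 128, 128, 128, 128, 129, 130, 129, 129, 130, 130, 131, 131, 132, 136, 97, 50]
353 [185, 188, 125, 128, 130, 129, 128, 129, 129, 130, 129, 131, 130, 131, 133, 127, 68, 47, 51]
355 [185, 164, 123, 120, 123, 127, 129, 129, 129, 129, 130, 131, 132, 134, 113, 48, 50, 55, 61]
357 [191, 130, 128, 128, 125, 123, 122, 118, 126, 126, 124, 113, 125, 100, 46, 52, 60, 61, 60]
```

```bash
python3 -c "
from rig import robot
print(robot.hand_in())"
```

```text
the job is handed in; nothing more can be done
None
```

The latch is shut and I handed the job in. No verdict was reported.

- **Hooking:** I gripped the loop across both arms with a 10 N grip, lowered it past the lip and drew it back until the bar bore on the keeper. The picture showed the bar under the lip.
- **Pull on the loop:** The wrist force was steady at about 2.5 N of drag. It then peaked at 12.1 N, so the pull on the keeper was roughly 9 to 10 N. That is above the 3 to 8 N you asked for but under the 14 N limit. I eased it to a wrist reading of 6.6 N, about 4 N on the keeper, before letting go.
- **Closing the lever:** I pushed it over with the closed fingertips. The highest reading between moves was about 5 N, less than the 8 to 17 N expected. The push faded to zero as the lever went over. The seam had already narrowed partway through and stayed shut with no finger on the lever.
- **Last checks:** The final wrist pictures show the seam closed and the bar still behind the keeper. The lever tip is within a pixel or two of where a fully shut lever would appear, which means an angle near 0 (about 0.02 rad per pixel). The gripper was clear and read near-zero force.
- **Not checked:** I could not measure the loop's final tension directly. I did not check the dish, beaker and rock afterwards. The wrist forces never suggested contact with them.

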